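# Slide the tea box home between the canisters

## Task

Slide the wooden tea box along the worktop, narrow end first, into the gap between the two tall canisters until it stands square in the gap and centred, with as much of its length sticking out beyond the canisters as in front of them. Only push it by its outer walls, with the fingertips or the outside of the fingers: do not lift or tip it and keep the fingers off its lid and knob. Do not ram the canisters, and leave the small things standing around where they are.

Things in the scene. Friction and masses are not known exactly. Their poses are not given: they have to be found in the camera images.
- tea_box: low wooden box, brass knob, loose, 0.4-0.8 kg, lid fixed shut. Origin on the worktop. Walls x -62 to 58, y -100 to 100 (long), z 0 to 74 mm; lid x -64 to 59 (middle -2.5), y -102 to 102, top 85; 23 mm knob at x -41, y 0, top 105. Starts right of the gap, +y end facing it, up to 0.2 rad askew, 25 mm off the middle line, 250-300 mm short of the canisters' line; about 1 to 6 N slides it
- canister_1: the nearer of the two round storage canisters with wooden lids, fixed to the worktop: 102 mm in diameter, 140 mm high with the knob, origin at the centre of its underside. Its own x axis points horizontally at the axis of canister_2, its own y axis is the direction in which the box goes through the gap (away to the robot's left)
- canister_2: the farther of the two canisters, same shape and size (body 100 mm in diameter, 140 mm high), fixed to the worktop, origin at the centre of its underside. It stands 235 to 243 mm from canister_1, axis to axis, so the gap between them is 135 to 143 mm wide, against 123 mm for the box
- mill_2: bystander: small salt mill with a grey cap, loose, 44 mm in diameter, 90 mm high, origin at the centre of its underside
- glass_1: bystander: clear drinking glass, loose, 84 mm in diameter, 89 mm high, origin at the centre of its underside
- mug_1: bystander: white mug, loose, 82 x 112 x 94 mm high with its handle, origin at the centre of its underside
- spice_jar_2: bystander: small spice jar with a round cap, loose, 45 mm in diameter, 106 mm high, origin at the centre of its underside
- jar_1: bystander: jam jar, loose, 72 mm in diameter, 102 mm high, origin at the centre of its underside
Things that resemble listed ones, but are neither listed nor needed, are in the scene too. What is shaped like the canister_1 but red is not meant.

How it is judged:
By the outcome, as a careful person would: the job done as asked, in the order asked, and still so for the second after the job is handed in, with the robot touching nothing.
It also fails if it takes over 48 s, if anything falls off the work surface, if the arm or the gripper's body presses on something with over 40 N, if the wrist force passes 120 N, or if a joint passes its speed limit or range.

## Robot

A 6-joint arm with a two-finger parallel gripper is mounted at the origin on the work surface; the furniture and walls round the work are solid. World frame = base frame: x ahead of the robot, y to its left, z up, the work surface at z = 0. Lengths are in m, angles in rad, forces in N, time in s.
With the tool pointing down it reaches from about 0.35 to 0.775 m from the base axis. Payload 7.3 kg.
Tool frame: the origin (TCP) lies between the finger pads, 19 mm behind the fingertips; this is the grasp point; z points along the fingers, y is the line along which they close (so a half turn about z gives the same grasp; the last joint's range is limited). The gripper opens to 92 mm and grips with 3 to 60 N. Pads are 19 mm wide; open, the fingers measure 130 mm over their backs; the gripper's body (75 mm by 190 mm) begins 47 mm behind the grasp point.
Start: joints at [-1.387, 0.342, 1.524, -0, 1.275, -0.146], TCP at [0.17, -0.497, 0.246] pointing down, gripper open.
Joint ranges: [-2.53, 2.53], [-0.77, 2.02], [0.04, 2.7], [-1, 4.14], [0.28, 2.66], [-3.11, 3.11]. Speed limits (rad/s): [2.57, 2.57, 3.14, 3.14, 3.14, 3.14].

## Interface

Orientations are given as a unit quaternion [w, x, y, z].
In Python, from rig import manip gives the robot as it stands. Calls block until the motion is done:
- manip.move_pose(position, orientation): joint-space move of the TCP to a pose.
- manip.move_linear(position, frame=None, speed=0.15, force_limit=None): straight line of the TCP; frame=None keeps the orientation; speed is the mean speed in m/s. With force_limit (N) it stops when the force on the tool has changed by that much, and returns True; else False.
- manip.set_joints(angles): joint-space move.
- manip.command_gripper(opening): opening from 0.0 (shut) to 1.0 (fully open); the grip force is fixed at half the most; returns when the fingers have stopped.
- manip.pause(seconds).
- manip.inverse_kinematics(position, orientation): joint angles nearest the present ones, or None.
- manip.get_image(name): name is "scene" or "top" or "wrist"; returns a dict with "color" (384x512x3 uint8, blue, green, red), "K" (3x3 intrinsics, pixels), "k1" (the pictures are not rectified: a ray, as slopes to the right and down, at radius r is drawn at 1 + k1 r^2 times it, then the intrinsics apply), "rvec" (rotation vector, rad) and "tvec" (3), from world to camera coordinates, as OpenCV has them. Camera axes: x right, y down, z forward; pixel columns grow to the right and rows downward; lengths in m; the calibration is good to about 2 mm. A picture is of the moment at which its call begins. There is no depth.
A pose or a line that the arm cannot do raises manip.PlanningError and nothing moves.
- manip.finish_job(): hands the job in; it is judged then, once.
Readings, each from a call of its own:
- manip.read_time(): time.
- manip.read_joint_positions(): joint angles.
- manip.read_qvel(): joint speeds.
- manip.read_joint_torque(): joint torques, N m.
- manip.read_tcp_pos(): TCP position.
- manip.read_eef_rot(): TCP orientation.
- manip.read_ft_force(): force on the tool from outside, world axes, zero at the start.
- manip.read_wrist_torque(): the same for the moment, N m.
- manip.read_opening(): opening from 0.0 (shut) to 1.0 (fully open).
- manip.read_grasp_force(): force on a finger pad.
Only numpy, scipy, OpenCV 4.12 (cv2) and the standard library are available. Lean on these libraries where they do the work, as an engineer would, in place of code of your own. Each camera call takes 0.05 s, during which the arm holds its last target. There are 200 camera calls.

## Working session

There is one attempt and no reset: what is moved stays moved. The work goes in short steps, each a Python script; the robot and the scene stay as the last script left them, time stands still between calls to the robot, and variables do not carry over. Pictures are saved under pics/ and viewed, at most 10 in all, crops included, and the job is handed in when it is done.

```bash
mkdir -p pics
cat > h.py <<'E'
import numpy as np, cv2
from rig import manip
def snap(n,f):
    d=manip.get_image(n); cv2.imwrite(f,d["color"]); 
    import pickle; pickle.dump(d,open(f[:-3]+"pkl","wb")); return d
def proj(d,P):
    P=np.atleast_2d(np.array(P,float)); D=np.array([d["k1"],0,0,0,0],float)
    return cv2.projectPoints(P,np.array(d["rvec"],float),np.array(d["tvec"],float),np.array(d["K"],float),D)[0][:,0]
def back(d,uv,z):
    uv=np.atleast_2d(np.array(uv,float)); D=np.array([d["k1"],0,0,0,0],float)
    n=cv2.undistortPoints(uv[:,None],np.array(d["K"],float),D)[:,0]
    R=cv2.Rodrigues(np.array(d["rvec"],float))[0]; C=-R.T@np.array(d["tvec"],float).ravel()
    r=np.c_[n,np.ones(len(n))]@R
    return C+r*((z-C[2])/r[:,2])[:,None]
E
python3 - <<'E'
from h import *
for n in("top","scene"):
    d=snap(n,f"pics/{n}0.png"); print(n,d["k1"],back(d,[[0,0],[511,0],[0,383],[511,383]],0))
a=cv2.imread("pics/top0.png"); cv2.imwrite("pics/top0b.png",cv2.resize(a,(800,600),interpolation=cv2.INTER_CUBIC))
print(manip.read_time(),manip.read_eef_rot())
E
```

```text
top -0.11112717012094507 [[ 1.27902873  1.09374902  0.        ]
 [ 1.28899624 -1.10989305  0.        ]
 [-0.2837013   1.01379912  0.        ]
 [-0.31623553 -1.00046166  0.        ]]
scene -0.020626119136657416 [[ 1.37202127  2.55059581  0.        ]
 [ 3.22971651 -0.6341637   0.        ]
 [-0.36257023  0.27316299  0.        ]
 [ 0.21921278 -0.79657478  0.        ]]
0.1 [-6.67557407e-04  9.86433438e-01  1.64160367e-01 -1.93098487e-05]
```

View pics/top0b.png

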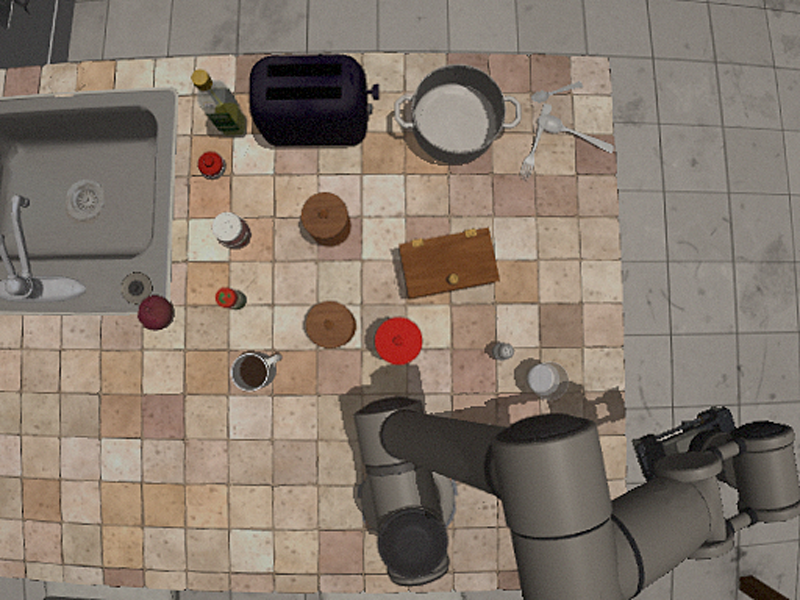

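View pics/scene0.png

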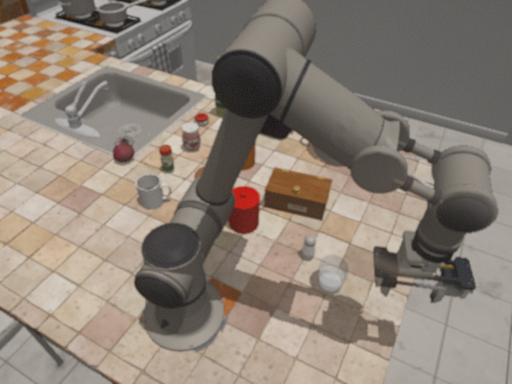

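The top view shows the brown canisters at about (325,218) and (330,325), and the box at (450,263). The red canister is at (398,341), the mill at (503,351) and the glass at (543,378). I'll enlarge the working area.

Run:
```python
import cv2
a=cv2.imread("pics/top0.png")[115:235,180:340]; cv2.imwrite("pics/crop0.png",cv2.resize(a,(800,600),interpolation=cv2.INTER_CUBIC))
```

```text
(no output)
```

View pics/crop0.png

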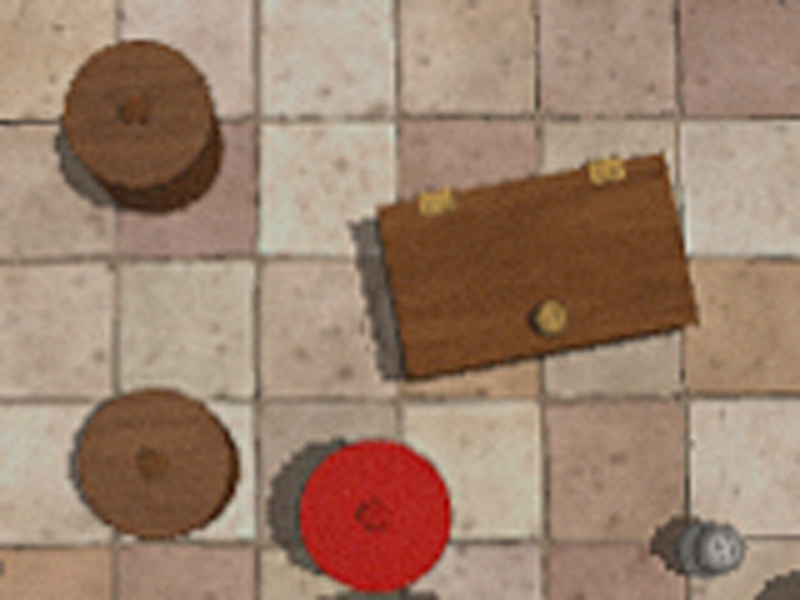

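The crop shows canister_2's knob at (133,110) and canister_1's at (152,463). The box lid corners are at (379,207), (663,153), (697,322) and (407,381), with its knob at (551,315).

```bash
cat > m.py <<'E'
from h import *
import pickle
def fitbox(d,uv,knob=None):
    # corners order far-left, far-right, near-right, near-left: box coords
    L=np.array([[.059,.102,.085],[.059,-.102,.085],[-.064,-.102,.085],[-.064,.102,.085]])
    uv=np.array(uv,float)
    if knob is not None: L=np.r_[L,[[-.041,0,.105]]]; uv=np.r_[uv,[knob]]
    from scipy.optimize import least_squares
    def f(p):
        c,s=np.cos(p[2]),np.sin(p[2]); W=L.copy(); W[:,0]=p[0]+c*L[:,0]-s*L[:,1]; W[:,1]=p[1]+s*L[:,0]+c*L[:,1]
        return (proj(d,W)-uv).ravel()
    r=least_squares(f,[.65,-.2,0]); return r.x,r.fun.reshape(-1,2)
E
python3 - <<'E'
from m import *
d=pickle.load(open("pics/top0.pkl","rb"))
s=lambda p:(np.array(p,float)+.5)/5-.5+[180,115]
print(np.linalg.norm(back(d,[256,192],0)))
k=back(d,s([[152,463],[133,110]]),.139); print(k,np.linalg.norm(k[1]-k[0]))
l=back(d,s([[158,463],[139,113]]),.122); print(l,np.linalg.norm(l[1]-l[0]))
g=k[1]-k[0]; print("gap x axis angle",np.arctan2(g[1],g[0]), np.arctan2(*(l[1]-l[0])[1::-1]))
print(fitbox(d,s([[379,207],[663,153],[697,322],[407,381]]),s([551,315])))
for nm,p,z in (("red",[372,514],.139),("mill",[720,547],.09)): print(nm,back(d,s([p]),z))
print("glass",back(d,[[543*.64,378*.64]],.089))
# scene cam visibility
ds=pickle.load(open("pics/scene0.pkl","rb")); print(proj(ds,np.r_[k]))
E
```

```text
0.45616512532184267
[[0.39806274 0.16574956 0.139     ]
 [0.63087677 0.1791197  0.139     ]] 0.23319762670001523
[[0.39847686 0.16362726 0.122     ]
 [0.63266012 0.17710809 0.122     ]] 0.23457095423114982
gap x axis angle 0.05736541142141465 0.057501811577626245
(array([ 0.53613631, -0.09181904,  0.18331608]), array([[-0.93116499, -0.37671482],
       [ 0.03297176, -0.33801173],
       [ 0.48350168,  0.52812189],
       [ 0.30912008, -0.11830767],
       [ 0.10884531,  0.28266653]]))
red [[0.36414775 0.0232317  0.139     ]]
mill [[ 0.33942152 -0.21387433  0.09      ]]
glass [[ 0.27739083 -0.29567502  0.089     ]]
[[208.58914259 169.69100654]
 [240.60260793 131.73168406]]
```

```bash
cat > p.py <<'E'
from m import *
from scipy.spatial.transform import Rotation as Ro
M=np.array([.5150,.1720]); G=.0574
TH=np.radians(30)
def pose(c,yaw,z=.03,sg=1,th=TH):
    """TCP pose with the mid of the fingertips' front edge at c, pushing along yaw's +y"""
    u=np.array([-np.sin(yaw),np.cos(yaw),0]); up=np.array([0,0,1.]); x=np.array([np.cos(yaw),np.sin(yaw),0])
    t=u*np.sin(th)-up*np.cos(th); f=u*np.cos(th)+up*np.sin(th)
    ty=sg*x; R=np.c_[np.cross(ty,t),ty,t]; q=Ro.from_matrix(R).as_quat()[[3,0,1,2]]
    return np.r_[c,z]-.019*t-.0095*f, q
def rear(b,back=0,lat=-.002):
    """world xy of a point behind the box's -y end; b=(x,y,yaw)"""
    c,s=np.cos(b[2]),np.sin(b[2]); X=np.array([c,s]); Y=np.array([-s,c])
    return np.array(b[:2])+lat*X-(.1+back)*Y
def g2w(lat,al,dyaw):
    """wall centre in gap coords -> box origin pose"""
    X=np.array([np.cos(G),np.sin(G)]); Y=np.array([-X[1],X[0]]); yaw=G+dyaw
    return np.r_[M+lat*X+al*Y+.002*np.array([np.cos(yaw),np.sin(yaw)]),yaw]
def w2g(b):
    X=np.array([np.cos(G),np.sin(G)]); Y=np.array([-X[1],X[0]])
    r=np.array(b[:2])-.002*np.array([np.cos(b[2]),np.sin(b[2])])-M
    return np.array([r@X,r@Y,b[2]-G])
E
python3 - <<'E'
from p import *
b=[.536,-.0918,.183]; print(w2g(b))
for sg in(1,-1):
    for bb,bk,z in((b,.05,.15),(b,.03,.03),(g2w(0,0,0),0,.03),(g2w(0,0,0),.06,.2)):
        p,q=pose(rear(bb,bk),bb[2],z,sg); j=manip.inverse_kinematics(p,q); print(sg,p.round(3),None if j is None else np.round(j,2))
E
```

```text
[ 0.00384736 -0.26482082  0.1256    ]
1 [ 0.565 -0.257  0.162] [-0.71  0.8   1.07  0.32  1.69 -0.92]
1 [ 0.561 -0.237  0.042] [-0.69  0.9   1.21  0.33  1.45 -0.98]
1 [0.522 0.054 0.042] [-0.32  0.68  1.74  0.58  1.01 -0.76]
1 [ 0.525 -0.005  0.212] [-0.42  0.47  1.55  0.47  1.41 -0.62]
-1 [ 0.565 -0.257  0.162] [-0.71  0.8   1.07  0.32  1.69  2.22]
-1 [ 0.561 -0.237  0.042] [-0.69  0.9   1.21  0.33  1.45  2.16]
-1 [0.522 0.054 0.042] [-0.32  0.68  1.74  0.58  1.01  2.38]
-1 [ 0.525 -0.005  0.212] [-0.42  0.47  1.55  0.47  1.41  2.52]
```

Run:
```python
from p import *
LAT=.012
def go(b,back,z=.03,speed=.06,lin=True):
    p,q=pose(rear(b,back,LAT),b[2],z)
    return manip.move_linear(p,q,speed=speed) if lin else manip.move_pose(p,q)
b=np.array([.536,-.0918,.183]); g=w2g(b)
manip.command_gripper(.45)
go(b,.045,.17,lin=False); go(b,.035,.03,.15); print(manip.read_time(), manip.read_ft_force())
go(b,0.003,.03,.05)
L=-2*g[0]/g[2] if 0 else 2*g[0]/g[2]
for s in(.33,.67,1):
    h=g[2]*(1-s); lat=g[0]-L*(g[2]*s-g[2]*s*s/2); 
    go(g2w(lat,g[1]+s*L,h),0,speed=.05); print(manip.read_ft_force().round(1))
go(g2w(0,-.15,0),0,speed=.05); print(manip.read_ft_force())
go(g2w(0,-.15,0),.03,speed=.1)
d=snap("wrist","pics/w1.png"); d=snap("top","pics/top1.png"); print(manip.read_time())
a=d["color"][115:235,180:340]; cv2.imwrite("pics/crop1.png",cv2.resize(a,(800,600),interpolation=cv2.INTER_CUBIC))
```

```text
3.8833 [-0.15649857 -0.50815483  0.41993679]
[-0.1  0.2  0.6]
[-0.2 -0.5  0.5]
[ 1.6  0.  -0.8]
[1.11041267 0.03444547 0.71116018]
8.1917
```

View pics/crop1.png

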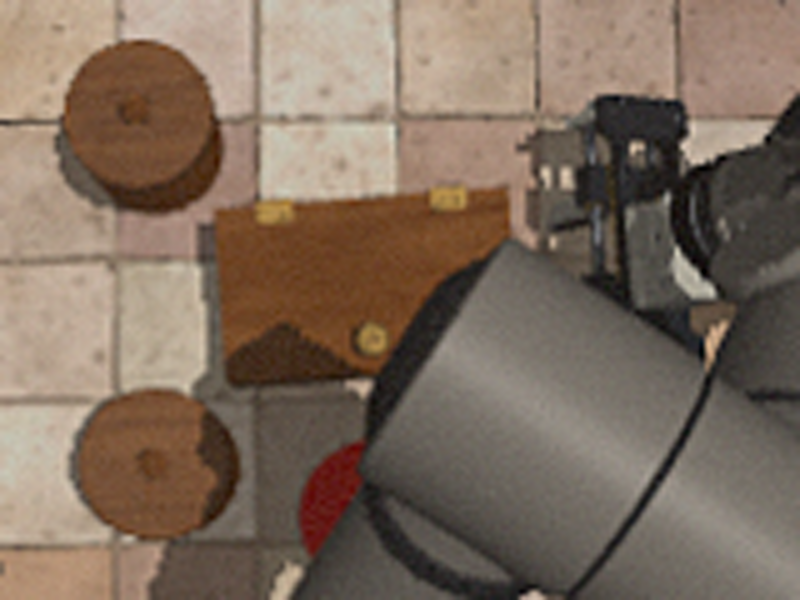

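View pics/w1.png

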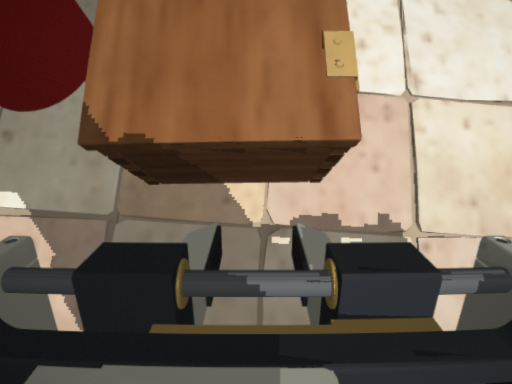

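Now the box is nearly square: lid corners (216,211), (509,187) and (228,385), knob (371,338), front at the canisters' near side.

Run:
```python
from p import *
from scipy.optimize import least_squares
d=pickle.load(open("pics/top1.pkl","rb")); w=pickle.load(open("pics/w1.pkl","rb"))
s=lambda p:(np.array(p,float)+.5)/5-.5+[180,115]
L=np.array([[.059,.102,.085],[.059,-.102,.085],[-.064,.102,.085],[-.041,0,.105]]); uv=s([[216,211],[509,187],[228,385],[371,338]])
def W(p,L):
    c,s=np.cos(p[2]),np.sin(p[2]); return np.c_[p[0]+c*L[:,0]-s*L[:,1],p[1]+s*L[:,0]+c*L[:,1],L[:,2]]
f=lambda p:(proj(d,W(p,L))-uv).ravel()
r=least_squares(f,[.52,.02,.06]); print("fit top",r.x,w2g(r.x),r.fun.round(2))
Lw=np.array([[-.064,-.102,.085],[.059,-.102,.085],[-.062,-.1,0],[.058,-.1,0]])
print("wrist pred",proj(w,W(r.x,Lw)).round(0)); print("wrist pred at commanded",proj(w,W(g2w(0,-.15,0),Lw)).round(0))
# canister knobs: same pixels as before -> consistency of bias: fit both canister outlines in the top picture
```

```text
fit top [0.52207535 0.02351763 0.0697959 ] [-0.00345436 -0.14866852  0.0123959 ] [-0.39 -0.5   0.12 -0.06 -0.29  0.33  0.55  0.21]
wrist pred [[ 74. 144.]
 [364. 139.]
 [148. 184.]
 [320. 181.]]
wrist pred at commanded [[ 79. 145.]
 [369. 144.]
 [151. 185.]
 [323. 184.]]
```

Run:
```python
from p import *
w=pickle.load(open("pics/w1.pkl","rb"))
a=w["color"][60:210,60:380].astype(float)*1.8; cv2.imwrite("pics/w1c.png",cv2.resize(np.clip(a,0,255).astype(np.uint8),(800,375),interpolation=cv2.INTER_CUBIC))
b=g2w(-.0034,-.1487,.012)
def W(p,L):
    c,s=np.cos(p[2]),np.sin(p[2]); return np.c_[p[0]+c*L[:,0]-s*L[:,1],p[1]+s*L[:,0]+c*L[:,1],L[:,2]]
Lw=np.array([[x,y,z] for z,xx,yy in((.085,(-.064,.059),.102),(.074,(-.064,.059),.102),(.074,(-.062,.058),.1),(0,(-.062,.058),.1)) for x in xx for y in(-yy,)])
print(((proj(w,W(b,Lw))-[60,60])*2.5).round(0))
```

```text
[[ 35. 210.]
 [759. 199.]
 [ 70. 231.]
 [739. 221.]
 [ 82. 220.]
 [732. 210.]
 [221. 309.]
 [649. 304.]]
```

View pics/w1c.png

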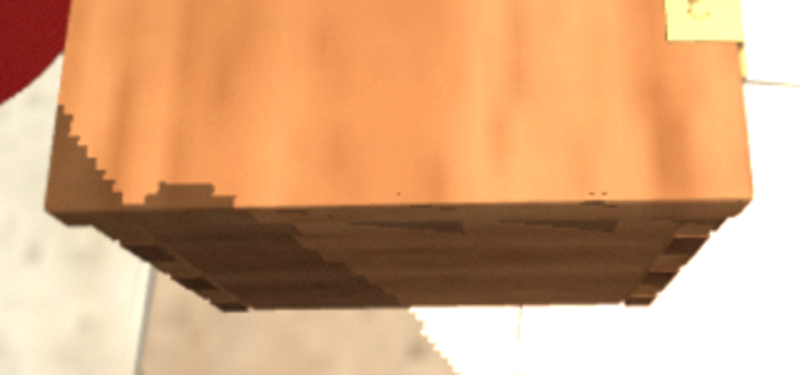

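The wrist crop agrees with the top fit, within about 1 mm: box 3.5 mm towards canister_1, yaw +0.012. I'll correct with a gentle S-curve while pushing on.

```bash
cat >> p.py <<'E'
LAT=.012
def go(b,back,z=.03,speed=.06,dyaw=0):
    p,q=pose(rear(b,back,LAT),b[2]+dyaw,z); return manip.move_linear(p,q,speed=speed)
def profile(g0,knots):
    """integrate (distance, heading) knots from g0=(lat,al,yaw) -> poses"""
    out=[];lat,al,h=g0;
    for ds,h1 in knots:
        lat-=ds*(h+h1)/2; al+=ds; h=h1; out.append((lat,al,h))
    return out
E
python3 - <<'E'
from p import *
_,q=pose([0,0],G); print("rot err",(Ro.from_quat(np.r_[manip.read_eef_rot()][[1,2,3,0]])*Ro.from_quat(q[[1,2,3,0]]).inv()).as_rotvec())
g0=(-.0035,-.1487,.012)
go(g2w(*g0),.005,speed=.08,dyaw=-.012)
for g in profile(g0,[(.0125,-.014),(.0125,-.04),(.06,-.04),(.0125,-.02),(.0125,0)]):
    go(g2w(*g),0,speed=.05,dyaw=-.008); print(np.round(g,4),manip.read_ft_force().round(1))
go(g2w(*g),.03,speed=.1)
d=snap("wrist","pics/w2.png"); w=d["color"][60:210,60:380]; d=snap("top","pics/top2.png"); print(manip.read_time())
a=d["color"][125:215,180:340]; a=np.vstack([cv2.resize(a,(800,450),interpolation=cv2.INTER_CUBIC)]); cv2.imwrite("pics/crop2.png",a)
a=np.clip(w.astype(float)*1.8,0,255).astype(np.uint8); cv2.imwrite("pics/w2c.png",cv2.resize(a,(800,375),interpolation=cv2.INTER_CUBIC))
E
```

```text
rot err [ 0.00048851  0.00040735 -0.00036267]
[-0.0035 -0.1362 -0.014 ] [-0.1 -0.2  0.2]
[-0.0032 -0.1237 -0.04  ] [ 0.8 -0.1 -0. ]
[-0.0008 -0.0637 -0.04  ] [ 0.2 -0.9 -0.9]
[-0.0004 -0.0512 -0.02  ] [0.1 0.4 0.1]
[-0.0003 -0.0387  0.    ] [ 0.8  0.3 -0.4]
12.2917
```

View pics/crop2.png

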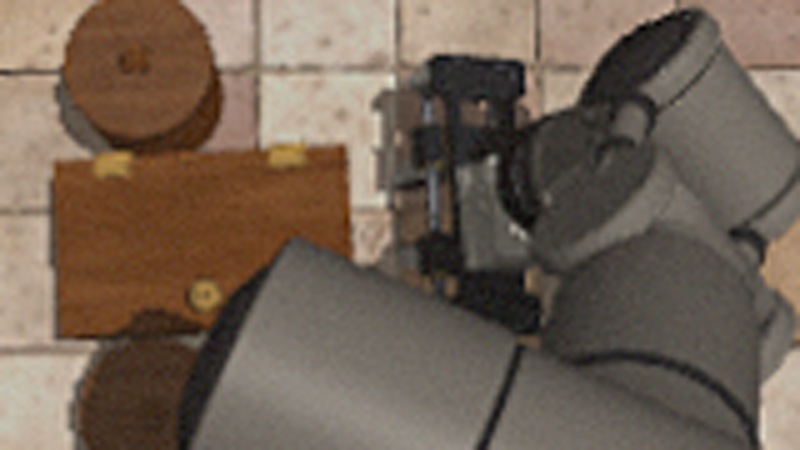

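View pics/w2c.png

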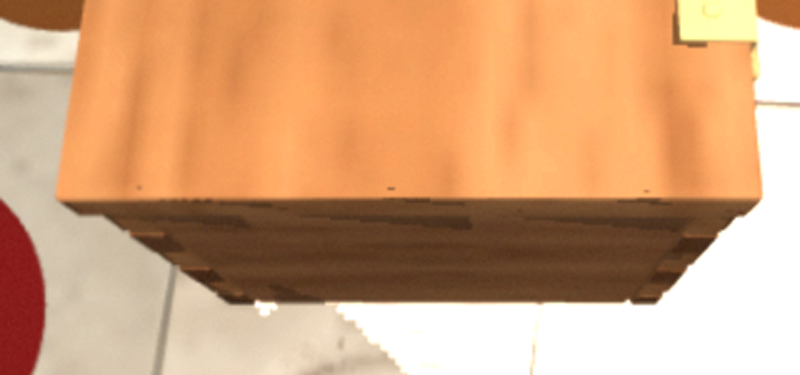

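Corners of the lid in the top crop are (54,161), (346,146) and (57,338), knob (205,295). In the wrist crop, the wall base corners are (228,302) and (656,302).

```bash
cat > f2.py <<'E'
from p import *
from scipy.optimize import least_squares
def W(p,L):
    c,s=np.cos(p[2]),np.sin(p[2]); return np.c_[p[0]+c*L[:,0]-s*L[:,1],p[1]+s*L[:,0]+c*L[:,1],L[:,2]]
LT=np.array([[.059,.102,.085],[.059,-.102,.085],[-.064,.102,.085],[-.041,0,.105]])
LW=np.array([[-.062,-.1,0],[.058,-.1,0]])
def fit(d,uv,w,uw):
    a=lambda p:(proj(d,W(p,LT))-uv).ravel(); b=lambda p:(proj(w,W(p,LW))-uw).ravel()
    for n,f in(("top",a),("wrist",b),("both",lambda p:np.r_[a(p),b(p)/3])):
        r=least_squares(f,[.52,.1,.06]); print(n,(w2g(r.x)*1000).round(1),r.fun.round(2))
E
python3 - <<'E'
from f2 import *
for n,T,o,U in((1,[[216,211],[509,187],[228,385],[371,338]],[180,115],[[222,309],[648,303]]),(2,[[54,161],[346,146],[57,338],[205,295]],[180,125],[[228,302],[656,302]])):
    d=pickle.load(open(f"pics/top{n}.pkl","rb")); w=pickle.load(open(f"pics/w{n}.pkl","rb"))
    fit(d,(np.array(T)+.5)/5-.5+o,w,(np.array(U)+.5)/2.5-.5+[60,60])
# canister lid outlines in top0, refined: fit circle silhouettes by colour edges -> subpixel circle of lid top
d=pickle.load(open("pics/top2.pkl","rb"))
w=pickle.load(open("pics/w2.pkl","rb"))
a=w["color"]; cv2.imwrite("pics/w2full.png",cv2.resize(np.clip(a[:130]*1.6,0,255).astype(np.uint8),(800,203)))
for c in((.398,.1647),(.6318,.178)):
    t=np.linspace(0,2*np.pi,24,endpoint=False); 
    print((proj(w,np.c_[c[0]+.05*np.cos(t),c[1]+.05*np.sin(t),0*t])*800/512).round(0)[12:24:2].tolist())
E
```

```text
top [  -3.5 -148.7   12.4] [-0.39 -0.5   0.12 -0.06 -0.29  0.33  0.55  0.21]
wrist [  -3.7 -148.3   12.5] [-0.47 -0.03  0.46 -0.03]
both [  -3.6 -148.5   11.6] [-0.44 -0.49  0.08 -0.   -0.36  0.34  0.49  0.25 -0.13  0.04  0.19  0.09]
top [ -0.3 -35.6 -14.8] [-0.4  -0.13  0.43 -0.02  0.24  0.12 -0.27  0.02]
wrist [ -0.5 -36.   -2.1] [ 0.05  0.   -0.05  0.  ]
both [  0.1 -35.8  -9.2] [-0.43 -0.06  0.39 -0.28  0.41  0.18 -0.14 -0.09 -0.04 -0.27 -0.1   0.12]
[[62.0, 32.0], [63.0, 72.0], [88.0, 103.0], [132.0, 116.0], [183.0, 105.0], [224.0, 75.0]]
[[503.0, 24.0], [517.0, 65.0], [554.0, 99.0], [604.0, 114.0], [653.0, 105.0], [684.0, 77.0]]
```

View pics/w2full.png

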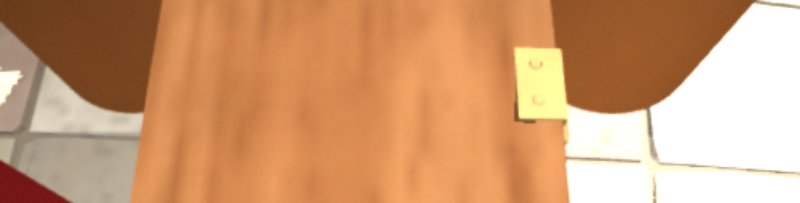

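Run:
```python
from f2 import *
w=pickle.load(open("pics/w2.pkl","rb")); im=cv2.cvtColor(w["color"],cv2.COLOR_BGR2HSV)
print(w["color"][50,[70,400]],w["color"][80,[70,400]])
C=[]
for cols,g in((range(56,84,2),(.398,.165)),(range(366,424,3),(.632,.178))):
    pts=[]
    for c in cols:
        m=(im[:90,c,1]>150); 
        if m.any(): pts.append([c,np.where(m)[0].max()+.5])
    pts=np.array(pts,float); P=back(w,pts,0)[:,:2]
    r=least_squares(lambda q:np.hypot(*(P-q).T)-.05,g,loss="soft_l1",f_scale=.0005); print(pts[:,1].tolist()); print(r.x,(r.fun*1000).round(1)); C.append(r.x)
v=C[1]-C[0]; print(np.hypot(*v),np.arctan2(v[1],v[0]),(C[0]+C[1])/2)
```

```text
[[19 42 73]
 [26 57 98]] [[119 132 138]
 [159 177 204]]
[63.5, 65.5, 66.5, 66.5, 67.5, 68.5, 68.5, 69.5, 69.5, 70.5, 70.5, 70.5, 71.5, 71.5]
[0.39637828 0.16721707] [-0.2  0.4  0.4 -0.2 -0.1  0.1 -0.4  0.  -0.4  0.1 -0.1 -0.3  0.4  0.3]
[66.5, 67.5, 68.5, 69.5, 70.5, 70.5, 71.5, 71.5, 71.5, 71.5, 71.5, 71.5, 70.5, 70.5, 69.5, 68.5, 68.5, 66.5, 65.5, 63.5]
[0.63258092 0.17932615] [-0.2 -0.2 -0.1  0.   0.3 -0.1  0.4  0.1 -0.  -0.   0.   0.2 -0.3  0.1
 -0.2 -0.3  0.5 -0.2  0.1 -0.1]
0.23651282182571445 0.05122082005067955 [0.5144796  0.17327161]
```

The wrist view gives the canisters 236.5 mm apart, midpoint (0.5145, 0.1733), angle 0.051. I'll update the frame and make the final straight push, stopping slightly short.

```bash
sed -i 's/^M=.*/M=np.array([.5146,.1729]); G=.0535/' p.py
python3 - <<'E'
from f2 import *
go(g2w(.0003,-.044,0),0,speed=.08)
for al in(-.02,-.004): go(g2w(.0003,al,0),0,speed=.04); print(manip.read_ft_force().round(1))
go(g2w(.0003,-.004,0),.03,speed=.1)
d=snap("wrist","pics/w3.png"); w=d["color"][60:210,60:380]
p,q=pose(rear(g2w(0,0,0),.16,.06),G,.22); manip.move_pose(p,q)
d=snap("top","pics/top3.png"); print(manip.read_time())
t=cv2.resize(d["color"][125:200,170:290],(800,500),interpolation=cv2.INTER_CUBIC)
a=cv2.resize(np.clip(w[-60:].astype(float)*1.8,0,255).astype(np.uint8),(533,100),interpolation=cv2.INTER_CUBIC)
c=np.zeros((600,800,3),np.uint8); c[:500]=t; c[500:,:533]=a; cv2.imwrite("pics/c3.png",c)
E
```

```text
[-1.  -0.2  0.2]
[-0.1 -0.   0.5]
15.5333
```

View pics/c3.png

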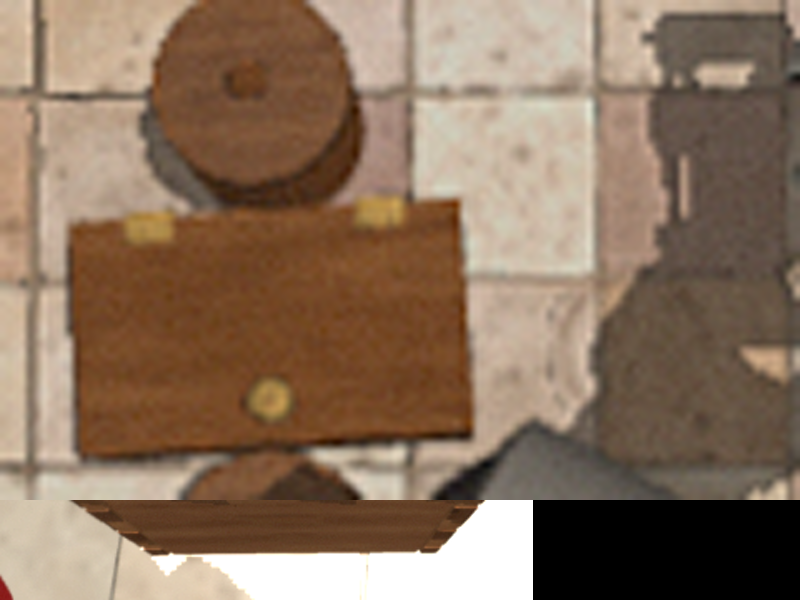

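The box stands in the gap: lid corners (69,227), (460,200), (471,436) and (82,457), knob (270,400). The wall base corners in the wrist strip are (148,53) and (434,52).

Run:
```python
from f2 import *
import f2
f2.LT=LT=np.array([[.059,.102,.085],[.059,-.102,.085],[-.064,-.102,.085],[-.064,.102,.085],[-.041,0,.105]])
d=pickle.load(open("pics/top3.pkl","rb")); w=pickle.load(open("pics/w3.pkl","rb"))
sc=lambda T,k,o:(np.array(T)+.5)/k-.5+o
fit(d,sc([[69,227],[460,200],[471,436],[82,457],[270,400]],20/3,[170,125]),w,sc([[148,53],[434,52]],5/3,[60,150]))
```

```text
top [-1.2 -1.3  1.4] [-0.27 -0.56  0.23 -0.16  0.69  0.07 -0.63  0.56 -0.03  0.06]
wrist [-1.8 -1.4  1.8] [ 0.23  0.02 -0.23  0.01]
both [-1.4 -1.4 -0.2] [-0.22 -0.54  0.29 -0.04  0.69  0.19 -0.63  0.59 -0.02  0.14  0.19 -0.07
  0.04  0.03]
```

```bash
python3 -c "
from rig import manip
print(manip.read_ft_force(),manip.read_time(),manip.finish_job())"
```

```text
the job is handed in; nothing more can be done
[ 0.10392689  0.4895729  -0.55645587] 15.5333 None
```

I slid the tea box into the gap and handed the job in at 15.5 s: it measures square, about 1.4 mm short of centre lengthwise and 1.4 mm towards canister_1, with the arm clear, though I didn't re-measure the small things around it.

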